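Hang the second bracket on the slatted stand and lay the rail across

TASK

Hang the loose bracket on the slatted stand in the upper groove, level with the bracket that already hangs there and about 16 cm to its left as you face the stand: tip its arm up, feed the lip into the groove and swing it down until it is fully seated, and let go of it. Then lay the wooden rail across the two brackets, down in both cradles, so that both its ends reach past the brackets. Leave the tub, the spice jar and the tin standing where they are.

Things in the scene. Friction and masses are not known exactly. Their poses are not given: they have to be found in the camera images.
- groove (a point): Upper groove of the fixed white slatted stand (panel 360 wide, 298 tall): middle of its lower edge, on the front face, 165 mm up. x into the panel, y left along it, z up. The groove is 28 mm high, open over the whole width; the skin at its edges is 5 mm thick; behind is a cavity, x = 5 to 25 mm, reaching 15 mm past both edges. Panel top: z = 133 mm. The lower groove (103 mm down) is not used.
- hung_cradle (a point): Cradle of the bracket already hanging seated in the upper groove (fixed, same shape as the loose one): middle of the cradle's floor, 75 mm in front of the panel's face, 34 mm below the groove's lower edge. Axes as those of the groove.
- bracket_grip (a point): Loose aluminium bracket, about 0.13 to 0.25 kg, standing on the worktop on its arm: point half-way up the arm. x to its rear (the panel when hung), y left, z up. In mm from here: arm 12 wide, x -53 to 38, z -14 to 14; back plate 36 wide, 4 thick, rear face x = 42, z -14 to 52; lip on top of it. Seated, this point is 42 mm in front of the panel's face and 48 mm below the groove's lower edge.
- bracket_lip (a point): Middle of the top of the loose bracket's lip (x 51.5, z 83 mm from the grip point). Lip 36 wide: tongue z 48 to 52 back to x = 53.5, then a leg 4 thick up to z = 83. Seated, the tongue rests on the groove's lower edge, leg behind the skin, 2.5 mm play. The 35 mm leg enters only with the arm tipped up 27 to 40 degrees; then raise about 9 mm, move in, swing down about the edge.
- bracket_cradle (a point): Middle of the loose bracket's cradle floor (x -33, z 14 mm from the grip point): a notch 30 mm wide fore and aft between two upstands 5 thick, 12 high and 12 wide, at the arm's end; open upward and to both sides. Axes as those of the bracket.
- bar_center (a point): Centre of the loose wooden rail, 240 mm long (its y), 20 wide (x), 24 tall (z), 0.1 to 0.21 kg, metal end caps, lying on the worktop. Either way round serves. Laid, its centre is 12 mm above the cradles' floors.
- tub_1_center (a point): The centre of a small white yoghurt tub, 72 mm across and 71 mm tall, standing upright. A bystander, loose.
- spice_jar_4_center (a point): The centre of a spice jar with a grey-white lid, 44 mm across and 109 mm tall, standing upright. A bystander, loose.
- tin_1_center (a point): The centre of a food tin, 58 mm across and 72 mm tall, standing upright. A bystander, loose.
Mind the look-alikes: they are no part of the job. What is shaped like the part that bears bracket_grip but black is not meant.

How it is judged:
On the way:
1. the loose bracket hangs seated in the upper groove, let go (x of bracket_lip in the frame of groove between 0.004 and 0.016 m and z of bracket_lip in the frame of groove between 0.031 and 0.041 m and angle between the z axis of bracket_lip and the z axis of groove, either way round below 0.09 rad and angle between the x axis of bracket_lip and the x axis of groove, either way round below 0.12 rad and y of bracket_lip in the frame of hung_cradle between 0.13 and 0.19 m and contact force between bracket and the fingers below 0.1 N), for 0.2 s.
At the end, for the whole second after the job is handed in: Bracket seated in the upper groove (lip top 4-16 mm behind the face, 31-41 mm above the lower edge, upright to 0.09 rad, 130-190 mm left of the hung one); rail in both cradles (centre 67-83 mm before the face, 15-28 mm below the lower edge, parallel to 0.07 rad, past both brackets); all at rest (x of bracket_lip in the frame of groove between 0.004 and 0.016 m and z of bracket_lip in the frame of groove between 0.031 and 0.041 m and angle between the z axis of bracket_lip and the z axis of groove, either way round below 0.09 rad and angle between the x axis of bracket_lip and the x axis of groove, either way round below 0.12 rad and y of bracket_lip in the frame of hung_cradle between 0.13 and 0.19 m and x of bar_center in the frame of groove between -0.083 and -0.067 m and z of bar_center in the frame of groove between -0.028 and -0.015 m and angle between the y axis of bar_center and the y axis of groove, either way round below 0.07 rad and y of bar_center in the frame of hung_cradle between 0.02 and 0.11 m and y of bar_center in the frame of bracket_cradle between -0.11 and -0.02 m and linear speed of each of bar, bracket below 0.02 m/s); the robot touches nothing.
It fails at once if the tub is pushed by more than 40 mm or tipped (distance of tub_1_center from where it was at the start of the episode above 0.04 m or angle between tub_1_center's own z axis and vertical above 0.5 rad).
It fails at once if the spice jar is pushed by more than 40 mm or tipped (distance of spice_jar_4_center from where it was at the start of the episode above 0.04 m or angle between spice_jar_4_center's own z axis and vertical above 0.5 rad).
It fails at once if the tin is pushed by more than 40 mm or tipped (distance of tin_1_center from where it was at the start of the episode above 0.04 m or angle between tin_1_center's own z axis and vertical above 0.5 rad).
It also fails if it takes over 64 s, if anything falls off the work surface, if the arm or the gripper's body presses on something with over 40 N, if the wrist force passes 120 N, or if a joint passes its speed limit or range.

ROBOT

A 6-joint arm with a two-finger parallel gripper is mounted at the origin on a cart in front of the work surface, level with it; the furniture and walls round the work are solid. World frame = base frame: x ahead of the robot, y to its left, z up, the work surface at z = 0. Lengths are in m, angles in rad, forces in N, time in s.
With the tool pointing down it reaches from about 0.425 to 1.125 m from the base axis. Payload 14.9 kg.
Tool frame: the origin (TCP) lies midway between the tips of the shut fingers; the grasp point (between the pads) lies 19 mm behind it (arm.tcp_to_grasp is the distance from the TCP to the grasp point, in m); z points along the fingers, y is the line along which they close (so a half turn about z gives the same grasp; the last joint's range is limited). The gripper opens to 91 mm and grips with 3 to 60 N. Pads are 32 mm wide; open, the fingers measure 118 mm over their backs; the gripper's body (76 mm by 178 mm) begins 60 mm behind the grasp point.
Start: joints at [1.304, 0.379, 1.734, -0, 1.028, -0.033], TCP at [0.162, 0.681, 0.214] pointing down, gripper open.
Joint ranges: [-2.77, 2.77], [-0.74, 2.19], [0, 2.66], [-1.06, 4.2], [0.31, 2.87], [-3.08, 3.08]. Speed limits (rad/s): [1.89, 1.89, 2.39, 3.14, 3.14, 3.14].

INTERFACE

Orientations are given as a rotation vector (axis times angle).
In Python, from cell import get_state, capture, get_calibration, job_done, arm gives the robot as it stands.
- The arm moves only by the shell command python3 -m crank 'ROWS'. ROWS is a JSON object of lists of equal length, an entry for each row: "delta_rot": the turn, a rotation vector about the tool's x, y, z scaled (see below), a list of three; "offset": the shift along the tool's x, y, z scaled (see below), a list of three; "grip": the opening, from 0 (shut) to 1 (fully open). In form: {"delta_rot": [[wx, wy, wz], ...], "offset": [[dx, dy, dz], ...], "grip": [grip, ...]}. A call has 1 to 12 rows; each row is the pose to reach, as a shift and turn from the pose commanded when the call began, along the tool's axes at that moment; what a row does not reach only later rows make up. The controller multiplies each number of a shift by 120 mm and each number of a turn by 45 degrees. A row lasts 1/8 s, in which the tool goes at most 62.5 mm and 10.7 degrees, less where a joint would pass 70% of its speed; a pose out of reach is approached as far as the arm can. A call with a number of a shift or a turn outside -1 to 1 is refused whole. A call with a gripper value outside its range is refused whole. The fingers move at their own pace and stop on an object; the grip force is fixed at half the most. Time passes only in rows, so rows that repeat a pose let the fingers close. It gives the time, the measured TCP pose, the force, the opening and the grip force at its end, in the units of the state.
- get_state(): the state, without advancing time (a new reading comes with each control period).
- capture(name): name is "scene" or "top"; returns the picture (480x640x3 uint8, red, green, blue); there is no depth.
- get_calibration(name): a dict with "camera_matrix" (3x3 intrinsics, pixels), "xyz" and "rotation" of the camera in the world. Camera axes: x right, y up, looking along -z (the intrinsics and any distortion apply to the point x, -y, -z); pixel columns grow to the right and rows downward; lengths in m; the calibration is good to about 2 mm. A picture is of the moment at which its call begins. get_calibration takes no time and is no camera call.
- job_done(): hands the job in; it is judged then, once.
The state is a dict: "t": time; "joint_pos": joint angles; "dq": joint speeds; "joint_efforts": joint torques, N m; "ee_pos": TCP position; "ee_rot": TCP orientation; "ft_force": force on the tool from outside, world axes, zero at the start; "torque": the same for the moment, N m; "grip_width": opening from 0.0 (shut) to 1.0 (fully open); "finger_force": force on a finger pad.
Only numpy, scipy, OpenCV 4.12 (cv2) and the standard library are available. Lean on these libraries where they do the work, as an engineer would, in place of code of your own. Each camera call takes 0.05 s, during which the arm holds its last target. There are 200 camera calls.

## Working session

There is one attempt and no reset: what is moved stays moved. The work goes in short steps, Python scripts to look and compute and a shell command to move; the robot and the scene stay as the last step left them, time stands still between calls to the robot, and variables do not carry over. Pictures are saved under pics/ and viewed, at most 10 in all, crops included, and the job is handed in when it is done.

```bash
mkdir -p pics; ls; python3 - <<'E'
from cell import *
import cv2
for n in("scene","top"):
    cv2.imwrite(f"pics/{n}0.png",capture(n)[:,:,::-1]); c=get_calibration(n); print(n,c)
print(get_state(),arm.tcp_to_grasp)
E
```

```text
pics
scene {'camera_matrix': array([[441.08812265,   0.        , 322.65734577],
       [  0.        , 441.08812265, 240.72816117],
       [  0.        ,   0.        ,   1.        ]]), 'xyz': array([ 0.01938702, -0.84895589,  0.65747582]), 'rotation': array([ 1.08223668, -0.3143369 , -0.48251204])}
top {'camera_matrix': array([[463.39857481,   0.        , 320.35928578],
       [  0.        , 463.39857481, 244.02425465],
       [  0.        ,   0.        ,   1.        ]]), 'xyz': array([0.46255652, 0.05236433, 1.21353486]), 'rotation': array([ 0.08267778, -0.08113026, -1.54229843])}
{'t': 0.1, 'joint_pos': array([ 1.30369971e+00,  3.79382076e-01,  1.73473413e+00,  5.05251200e-06,
        1.02849504e+00, -3.33188079e-02]), 'dq': array([ 0.00027997, -0.00224547, -0.00095143, -0.00026473, -0.00331147,
       -0.00044063]), 'joint_efforts': array([-3.91295966e-03, -7.65037823e+01, -4.35295308e+01,  6.51397370e-02,
        3.98815703e-02, -2.16515275e-05]), 'ee_pos': array([0.16207875, 0.68060228, 0.21332988]), 'ee_rot': array([-3.66367426e-01, -3.11999876e+00,  1.58088031e-03]), 'ft_force': array([0.54529056, 0.94841874, 1.08190127]), 'torque': array([0.01597043, 0.01131608, 0.06471135]), 'finger_force': 0.0, 'grip_width': 1.0002259444578396} 0.0188
```

View pics/scene0.png

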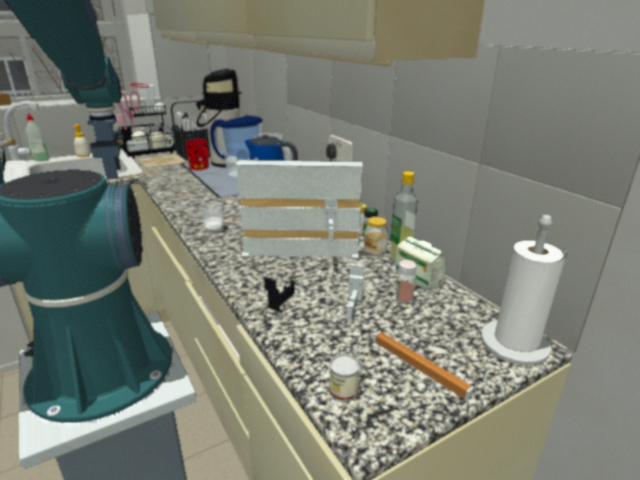

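View pics/top0.png

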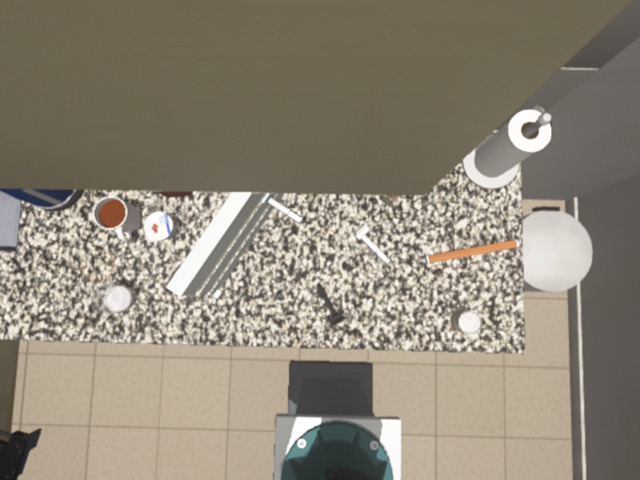

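```bash
python3 - <<'E'
import cv2
a=cv2.imread("pics/scene0.png")[150:320,225:425]; cv2.imwrite("pics/s1.png",cv2.resize(a,None,fx=4,fy=3.5,interpolation=cv2.INTER_CUBIC))
a=cv2.imread("pics/top0.png")[180:330,160:360]; cv2.imwrite("pics/t1.png",cv2.resize(a,None,fx=4,fy=4,interpolation=cv2.INTER_CUBIC))
E
```

```text
(no output)
```

View pics/s1.png

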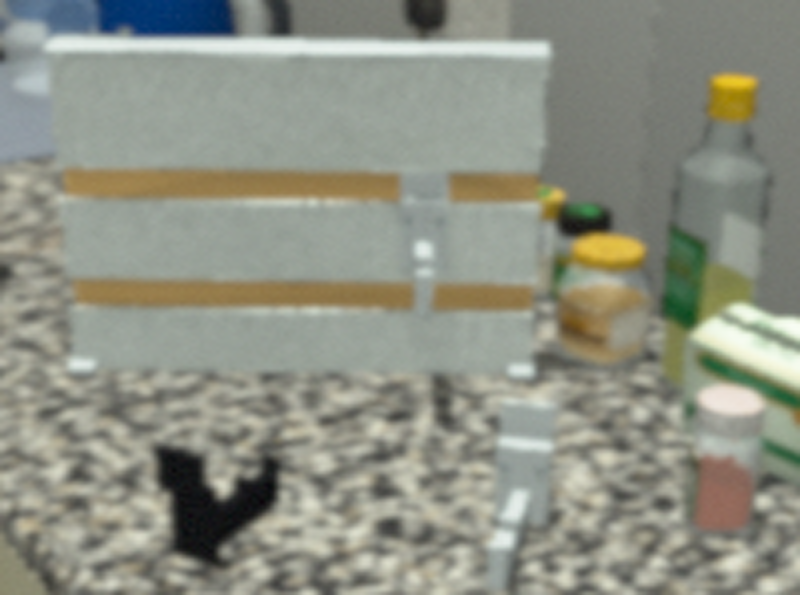

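View pics/t1.png

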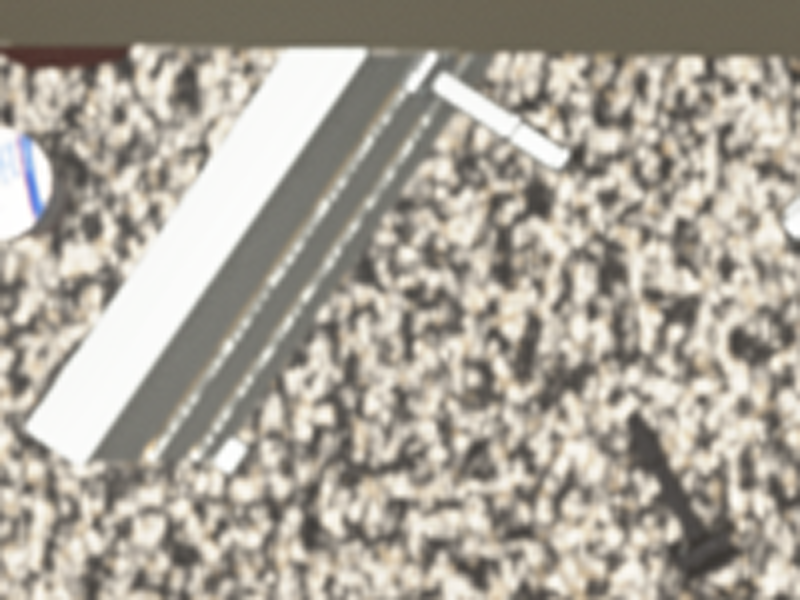

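```bash
python3 - <<'E'
import cv2
a=cv2.imread("pics/top0.png")[190:340,330:530]; cv2.imwrite("pics/t2.png",cv2.resize(a,None,fx=4,fy=4,interpolation=cv2.INTER_CUBIC))
E
```

```text
(no output)
```

View pics/t2.png

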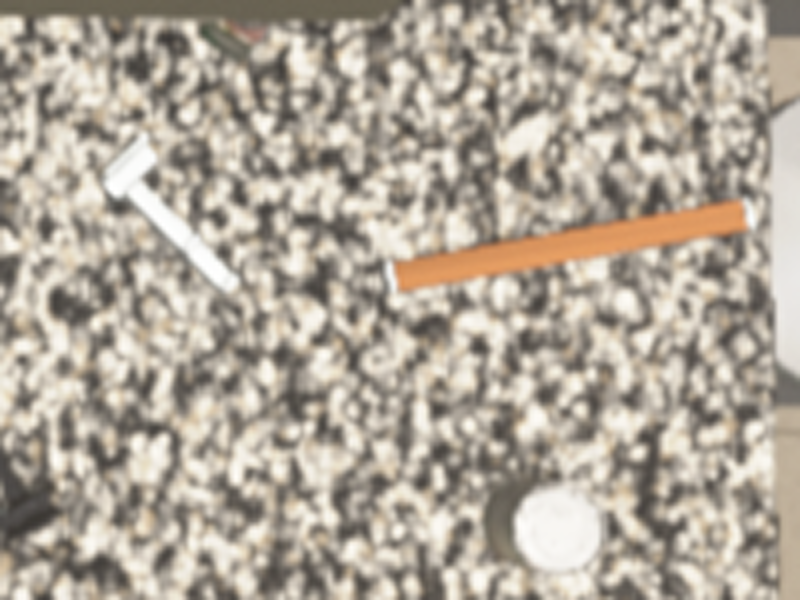

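```bash
cat > h.py <<'E'
import numpy as np, cv2
from cell import *
from scipy.spatial.transform import Rotation as R
from scipy.optimize import least_squares
def proj(n,P):
    c=get_calibration(n); q=(np.atleast_2d(P)-c["xyz"])@R.from_rotvec(c["rotation"]).as_matrix()
    K=c["camera_matrix"]; return np.c_[K[0,0]*q[:,0]/-q[:,2]+K[0,2], K[1,1]*-q[:,1]/-q[:,2]+K[1,2]]
def back(n,uv,z):
    c=get_calibration(n);K=c["camera_matrix"];uv=np.atleast_2d(uv)
    d=np.c_[(uv[:,0]-K[0,2])/K[0,0],-(uv[:,1]-K[1,2])/K[1,1],-np.ones(len(uv))]@R.from_rotvec(c["rotation"]).as_matrix().T
    return c["xyz"]+d*((z-c["xyz"][2])/d[:,2])[:,None]
s1=lambda x,y:(225+x/4,150+y/3.5)
t1=lambda x,y:(160+x/4,180+y/4)
t2=lambda x,y:(330+x/4,190+y/4)
def fit(obs,x0):  # obs: list (cam, local point, uv); local origin height given in z
    def f(p):
        M=R.from_euler('z',p[2])
        return np.concatenate([(proj(c,M.apply(l)+[p[0],p[1],0])[0]-uv) for c,l,uv in obs])
    r=least_squares(f,x0); return r.x,r.fun.reshape(-1,2)
E
cat > m.py <<'E'
from h import *
np.set_printoptions(precision=4,suppress=True)
g=.165
p,r=fit([("scene",[0,.18,.298],s1(50,54)),("scene",[0,-.18,.298],s1(549,55)),("scene",[0,.18,g],s1(65,201)),("scene",[0,-.18,g],s1(536,203)),
 ("top",[0,.18,.298],t1(90,463))],[.6,.3,1.0]); print("groove",p,np.degrees(p[2]));print(r)
e=back("top",t1(367,48),.298)[0,:2]-p[:2]; M=R.from_euler('z',p[2]).as_matrix()[:2,:2]; print("edge pt in groove",e@M)
e=back("top",t1(562,160),.143)[0,:2]-p[:2]; print("hung end in groove",e@M)
b,r=fit([("scene",[.0495,.018,.097],s1(502,402)),("scene",[.0495,-.018,.097],s1(553,405)),
 ("top",[.0535,.018,.097],t2(104,179)),("top",[.0535,-.018,.097],t2(143,135)),("top",[-.053,0,.04],t2(231,288))],[.6,-.1,-.8]);print("brk",b,np.degrees(b[2]));print(r)
c=back("top",[t2(388,277),t2(750,215)],.024);print("rail",c,c.mean(0),np.linalg.norm(c[0]-c[1]))
print("tin",back("top",t2(558,529),.07),"jar",back("scene",s1(730,395),.109),"black",back("top",t1(640,425),.05),back("top",t1(705,550),.05))
print("cupboard",[back("top",[[u,193]],z) for u in(300,) for z in(.4,.6)])
E
python3 m.py
```

```text
groove [0.6044 0.2293 1.0311] 59.079617141528466
[[-1.0621 -1.6498]
 [ 0.4862 -0.8144]
 [-1.4732 -0.1569]
 [ 1.4514  0.2036]
 [ 0.3033 -0.312 ]]
edge pt in groove [-0.0006 -0.0653]
hung end in groove [-0.0953 -0.0871]
brk [ 0.5824 -0.0805  0.7831] 44.86856633238999
[[-1.3169 -0.0767]
 [-0.3512  0.8261]
 [-0.3319 -1.1598]
 [ 0.5961 -0.2275]
 [ 0.3833 -0.0796]]
rail [[ 0.5555 -0.2201  0.024 ]
 [ 0.6019 -0.4535  0.024 ]] [ 0.5787 -0.3368  0.024 ] 0.23803693431779396
tin [[ 0.4008 -0.3136  0.07  ]] jar [[ 0.7278 -0.1175  0.109 ]] black [[0.4786 0.0532 0.05  ]] [[0.4024 0.0108 0.05  ]]
cupboard [array([[0.6386, 0.0931, 0.4   ]]), array([[0.5953, 0.0831, 0.6   ]])]
```

```bash
cat >> h.py <<'E'
G=np.array([.6044,.2293,.165]); GY=1.0311; B=np.array([.5824,-.0805,.014]); BY=.7831
def Rt(yaw,lean): # tool leaning back (body toward -x of yawed frame), tool y = -y of the frame
    t=np.radians(lean); M=np.array([[np.cos(t),0,np.sin(t)],[0,-1,0],[np.sin(t),0,-np.cos(t)]])
    return R.from_euler('z',yaw)*R.from_matrix(M)
def go(pos,rot=None,grasp=False):
    """print offset/turn from the measured pose to bring TCP (or grasp point) to pos,rot"""
    s=get_state(); r0=R.from_rotvec(s["ee_rot"]); rot=rot or r0
    pos=np.array(pos,float)+(rot.apply([0,0,arm.tcp_to_grasp]) if grasp else 0)
    o=r0.inv().apply(pos-s["ee_pos"])/.12; d=(r0.inv()*rot).as_rotvec()/(np.pi/4)
    print("to",pos.round(4),"off",o.round(3),"rot",d.round(3),"full rows ~",max(np.linalg.norm(o)*.12/.0625,np.linalg.norm(d)*45/10.7).round(1))
def st():
    s=get_state(); print("t",round(s["t"],2),"q",s["joint_pos"].round(2),"p",s["ee_pos"].round(4),"F",s["ft_force"].round(1),"g",round(s["grip_width"],3),round(s["finger_force"],1))
E
python3 -m crank '{"offset":[[0,0,-0.5],[0,0,-1],[0.1,-0.5,-1],[0,-1,-1],[0,-1,-1]],"delta_rot":[[0,0,0],[0,0,0],[0,0,0],[0,0,0],[0,0,0]],"grip":[1,1,1,1,1]}'
python3 - <<'E'
from h import *
st(); go([.35,.35,.38]); go([.45,.0,.3],Rt(BY,20))
E
```

```text
t: 0.72
ee_pos: [0.1338, 0.5609, 0.3337]
ee_rot: [-0.367, -3.12, 0.002]
ft_force: [0.6, 1.3, 0.6]
grip_width: 1.001
finger_force: 0.0
t 0.72 q [ 1.3   0.06  1.9  -0.    1.19 -0.04] p [0.1338 0.5609 0.3337] F [0.6 1.3 0.6] g 1.001 0.0
to [0.35 0.35 0.38] off [-2.16  -1.293 -0.384] rot [0. 0. 0.] full rows ~ 4.9
to [0.45 0.   0.3 ] off [-3.647 -3.936  0.285] rot [-0.472  0.264  2.673] full rows ~ 11.5
```

```bash
python3 -m crank '{"offset":[[-0.5,-0.3,-0.2],[-1,-0.6,-0.4],[-1,-0.6,-0.4],[-1,-0.6,-0.4],[-1,-0.6,-0.4]],"delta_rot":[[0,0,0.2],[0,0,0.4],[0,0,0.6],[0,0,0.8],[0,0,0.9]],"grip":[1,1,1,1,1]}'
python3 - <<'E'
from h import *
st(); go([.38,.3,.38]); go([.45,.1,.36],Rt(BY,0))
E
```

```text
t: 1.35
ee_pos: [0.235, 0.4667, 0.3821]
ee_rot: [-1.43, -2.797, -0.0]
ft_force: [-0.4, -0.0, -0.4]
grip_width: 0.999
finger_force: 0.0
t 1.35 q [ 1.06 -0.08  1.95  0.    1.27  0.43] p [0.235  0.4667 0.3821] F [-0.4 -0.  -0.4] g 0.999 0.0
to [0.38 0.3  0.38] off [-1.834  0.166  0.017] rot [0. 0. 0.] full rows ~ 3.5
to [0.45 0.1  0.36] off [-3.526 -0.337  0.184] rot [ 0.    -0.     1.799] full rows ~ 7.6
```

```bash
python3 -m crank '{"offset":[[-0.5,0,0],[-1,0.1,0],[-1,0.1,0],[-1,0.1,0],[-1,0.1,0]],"delta_rot":[[0,0,0.2],[0,0,0.4],[0,0,0.6],[0,0,0.8],[0,0,0.9]],"grip":[1,1,1,1,1]}'
python3 - <<'E'
from h import *
st(); go([.4,.25,.38]); go([.45,.1,.36],Rt(BY,0))
E
```

```text
t: 1.98
ee_pos: [0.3154, 0.3768, 0.3819]
ee_rot: [-2.31, -2.13, 0.0]
ft_force: [-0.0, 0.2, -0.6]
grip_width: 0.998
finger_force: 0.0
t 1.98 q [ 0.83 -0.14  2.    0.    1.28  0.91] p [0.3154 0.3768 0.3819] F [-0.   0.2 -0.6] g 0.998 0.0
to [0.4  0.25 0.38] off [-0.996  0.788  0.016] rot [0. 0. 0.] full rows ~ 2.4
to [0.45 0.1  0.36] off [-2.208  1.305  0.183] rot [-0.   0.   0.9] full rows ~ 4.9
```

```bash
python3 -m crank '{"offset":[[-0.5,0.35,0],[-1,0.7,0],[-1,0.7,0],[-1,0.7,0],[-1,0.7,0]],"delta_rot":[[0,0,0.2],[0,0,0.4],[0,0,0.6],[0,0,0.8],[0,0,0.9]],"grip":[1,1,1,1,1]}'
python3 - <<'E'
from h import *
st(); go([.45,.1,.36],Rt(BY,0)); go([.48,-.05,.25],Rt(BY,20))
E
```

```text
t: 2.6
ee_pos: [0.3901, 0.2504, 0.382]
ee_rot: [-2.904, -1.198, 0.0]
ft_force: [-0.5, 0.2, -0.0]
grip_width: 1.002
finger_force: 0.0
t 2.6 q [ 0.52 -0.19  2.05  0.    1.29  1.31] p [0.3901 0.2504 0.382 ] F [-0.5  0.2 -0. ] g 1.002 0.0
to [0.45 0.1  0.36] off [-0.53   1.241  0.183] rot [-0.     0.    -0.001] full rows ~ 2.6
to [ 0.48 -0.05  0.25] off [-1.234  2.303  1.1  ] rot [ 0.     0.444 -0.001] full rows ~ 5.4
```

```bash
python3 -m crank '{"offset":[[-0.2,0.5,0],[-0.5,1,0.1],[-0.6,1,0.3],[-0.6,1,0.3],[-0.6,1,0.3]],"delta_rot":[[0,0,0],[0,0.1,0],[0,0.2,0],[0,0.4,0],[0,0.4,0]],"grip":[1,1,1,1,1]}'
python3 - <<'E'
from h import *
st(); W=R.from_euler('z',BY)
go(B+W.apply([-.09,0,.12]),Rt(BY,40),True)
go(B+W.apply([-.010,0,.014]),Rt(BY,40),True)
E
```

```text
t: 3.22
ee_pos: [0.4232, 0.1137, 0.3457]
ee_rot: [-2.763, -1.143, -0.437]
ft_force: [0.6, -0.1, 0.0]
grip_width: 1.0
finger_force: 0.0
t 3.23 q [ 0.09 -0.35  2.25  0.24  1.01  0.77] p [0.4232 0.1137 0.3457] F [ 0.6 -0.1  0. ] g 1.0 0.0
to [ 0.5272 -0.1355  0.1196] off [-1.394  2.082  1.528] rot [-0.001  0.489  0.002] full rows ~ 5.6
to [ 0.5839 -0.079   0.0136] off [-1.033  2.083  2.574] rot [-0.001  0.489  0.002] full rows ~ 6.7
```

```bash
python3 -m crank '{"offset":[[-0.3,0.5,0.2],[-0.6,1,0.4],[-0.7,1,0.6],[-0.7,1,0.6],[-0.7,1,0.6]],"delta_rot":[[0,0.1,0],[0,0.2,0],[0,0.35,0],[0,0.49,0],[0,0.49,0]],"grip":[1,1,1,1,1]}'
python3 - <<'E'
from h import *
st(); W=R.from_euler('z',BY)
go(B+W.apply([-.09,0,.11]),Rt(BY,40),True)
go(B+W.apply([-.010,0,.016]),Rt(BY,40),True)
E
```

```text
t: 3.85
ee_pos: [0.4676, -0.0113, 0.2501]
ee_rot: [-2.519, -1.043, -0.912]
ft_force: [-0.1, -0.6, 0.5]
grip_width: 1.003
finger_force: 0.0
t 3.85 q [-0.43 -0.14  2.38  0.91  0.87 -0.25] p [ 0.4676 -0.0113  0.2501] F [-0.1 -0.6  0.5] g 1.003 0.0
to [ 0.5272 -0.1355  0.1096] off [-1.041  1.088  0.648] rot [-0.008  0.002 -0.001] full rows ~ 3.1
to [ 0.5839 -0.079   0.0156] off [-1.032  1.095  1.677] rot [-0.008  0.002 -0.001] full rows ~ 4.3
```

```bash
python3 -m crank '{"offset":[[-0.4,0.5,0.2],[-0.8,1,0.4],[-1,1,0.7],[-1,1,0.7],[-1,1,0.7]],"delta_rot":[[0,0,0],[0,0,0],[0,0,0],[0,0,0],[0,0,0]],"grip":[1,1,1,1,1]}'
python3 - <<'E'
from h import *
st(); W=R.from_euler('z',BY)
go(B+W.apply([-.010,0,.016]),Rt(BY,40),True)
a=cv2.resize(capture("top")[180:330,300:500],None,fx=4,fy=4); cv2.imwrite("pics/t3.png",a[:,:,::-1])
E
```

```text
t: 4.47
ee_pos: [0.5271, -0.1214, 0.111]
ee_rot: [-2.517, -1.048, -0.916]
ft_force: [0.1, 0.2, 0.1]
grip_width: 1.002
finger_force: 0.0
t 4.47 q [-0.59  0.32  2.24  1.09  0.79 -0.69] p [ 0.5271 -0.1214  0.111 ] F [0.1 0.2 0.1] g 1.002 0.0
to [ 0.5839 -0.079   0.0156] off [-0.064  0.089  0.984] rot [-0.006 -0.     0.005] full rows ~ 1.9
```

View pics/t3.png

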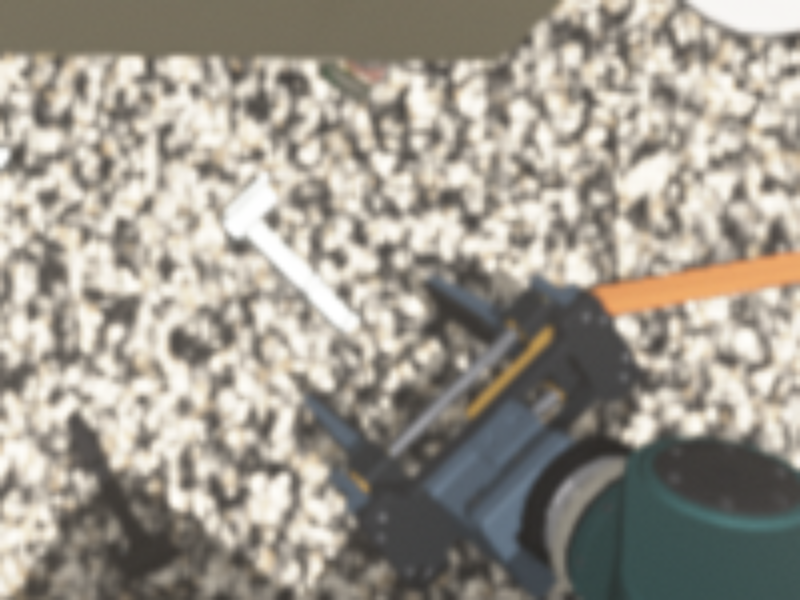

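```bash
python3 -m crank '{"offset":[[-0.06,0.09,0.3],[-0.06,0.09,0.6],[-0.06,0.09,0.98],[-0.06,0.09,0.98],[-0.06,0.09,0.98],[-0.06,0.09,0.98],[-0.06,0.09,0.98],[-0.06,0.09,0.98],[-0.06,0.09,0.98],[-0.06,0.09,0.98],[-0.06,0.09,0.98]],"delta_rot":[[0,0,0],[0,0,0],[0,0,0],[0,0,0],[0,0,0],[0,0,0],[0,0,0],[0,0,0],[0,0,0],[0,0,0],[0,0,0]],"grip":[1,1,1,1,0,0,0,0,0,0,0]}'
python3 - <<'E'
from h import *
st(); s=get_state()
r=R.from_rotvec(s["ee_rot"]); W=R.from_euler('z',BY)
print(W.inv().apply(s["ee_pos"]-r.apply([0,0,.0188])-B))
E
```

```text
t: 5.9
ee_pos: [0.5834, -0.0802, 0.0153]
ee_rot: [-2.519, -1.046, -0.918]
ft_force: [-0.1, 1.4, -0.2]
grip_width: 0.266
finger_force: 0.0
t 5.9 q [-0.46  0.55  2.16  1.35  0.67 -0.88] p [ 0.5834 -0.0802  0.0153] F [-0.1  1.4 -0.2] g 0.266 0.0
[-0.01121863 -0.00055538  0.01564506]
```

```bash
python3 -m crank '{"offset":[[0,0,0],[0,0,0],[0,0,0],[0,0,0],[0,0,0]],"delta_rot":[[0,0,0],[0,0,0],[0,0,0],[0,0,0],[0,0,0]],"grip":[0,0,0,0,0]}'
python3 - <<'E'
from h import *
st(); go([.5834,-.0802,.12]); s=get_state()
W=R.from_euler('z',BY); r=R.from_rotvec(s["ee_rot"]);print(W.inv().apply(s["ee_pos"]-r.apply([0,0,.0188])-B))
E
```

```text
t: 6.52
ee_pos: [0.5834, -0.0802, 0.0153]
ee_rot: [-2.519, -1.046, -0.918]
ft_force: [-0.4, -0.3, -1.2]
grip_width: 0.13
finger_force: 30.0
t 6.53 q [-0.46  0.55  2.16  1.35  0.67 -0.88] p [ 0.5834 -0.0802  0.0153] F [-0.4 -0.3 -1.2] g 0.13 30.0
to [ 0.5834 -0.0802  0.12  ] off [ 0.562  0.    -0.668] rot [0. 0. 0.] full rows ~ 1.7
[-0.01121281 -0.00051129  0.01567499]
```

```bash
cat > plan.py <<'E'
import numpy as np
from scipy.sparse import coo_matrix
from scipy.sparse.csgraph import dijkstra
def box(x0,x1,z0,z1,n=1.0):
    X=np.arange(x0,x1+.01,n);Z=np.arange(z0,z1+.01,n)
    return np.array([(x,z) for x in X for z in Z])
P=np.vstack([box(-4,0,-62,4),box(0,11.5,0,4,.5),box(7.5,11.5,4,35,.5)])
O=[(0,5,-15,0),(0,5,28,43),(0,40,-200,-15),(0,40,43,133),(25,40,-15,43)]
def clear(cx,cz,a):
    c,s=np.cos(a),np.sin(a); x=P[:,0]*c+P[:,1]*s+cx; z=-P[:,0]*s+P[:,1]*c+cz; m=99
    for x0,x1,z0,z1 in O:
        dx=np.maximum(x0-x,x-x1);dz=np.maximum(z0-z,z-z1)
        d=np.where((dx>0)&(dz>0),np.hypot(dx,dz),np.maximum(dx,dz)); m=min(m,d.min())
    return m
if __name__=="__main__":
    CX=np.arange(-45,3);CZ=np.arange(-16,16);A=np.arange(0,46,3)
    D=np.array([[[clear(x,z,np.radians(a)) for a in A] for z in CZ] for x in CX])
    I=np.arange(D.size).reshape(D.shape);r,c,w=[],[],[]
    for d in [(1,0,0),(0,1,0),(0,0,1),(1,1,0),(1,-1,0),(0,1,1),(0,1,-1),(1,0,1),(1,0,-1),(1,1,1),(1,1,-1),(1,-1,1),(1,-1,-1)]:
        sl=lambda k,n:(slice(max(0,k),n+min(0,k)),slice(max(0,-k),n-max(0,k)))
        q=[sl(k,n) for k,n in zip(d,D.shape)]; u=I[tuple(v[1] for v in q)].ravel();v=I[tuple(v[0] for v in q)].ravel()
        m=np.minimum(D.ravel()[u],D.ravel()[v]); ok=m>.1; u,v,m=u[ok],v[ok],m[ok]
        r+=[u];c+=[v];w+=[np.linalg.norm(d)*(.05+1/m**2)]
    r,c,w=map(np.concatenate,(r,c,w)); g=coo_matrix((w,(r,c)),shape=(D.size,)*2).tocsr()
    s=I[5,16-9,11];t=I[-3-1,17,0]; print(CX[-4],CZ[17],D.ravel()[[s,t]])
    dist,pr=dijkstra(g,False,s,True); n=t;path=[]
    while n>=0: path.append(n); n=pr[n]
    for n in path[::-1]:
        i,j,k=np.unravel_index(n,D.shape); print(CX[i],CZ[j],A[k],D[i,j,k].round(1))
E
python3 plan.py
```

```text
-1 1 [17.14587891  1.        ]
-40 -9 33 17.1
-39 -8 33 16.5
-38 -7 36 15.1
-37 -6 36 14.3
-36 -5 39 13.3
-35 -4 42 11.8
-34 -3 42 11.2
-33 -2 45 10.4
-32 -1 45 9.8
-31 -1 45 9.6
-30 -1 45 9.0
-29 0 45 8.6
-28 0 45 8.3
-27 0 45 7.6
-26 1 45 7.6
-25 1 45 6.9
-24 2 45 6.6
-23 2 45 6.2
-22 3 45 6.2
-21 4 45 6.1
-20 5 45 6.1
-19 6 45 6.1
-18 7 45 6.1
-17 8 45 6.1
-16 9 45 6.1
-15 10 45 6.1
-14 11 45 6.1
-13 11 42 5.5
-12 11 39 4.9
-11 11 36 4.6
-10 11 36 4.3
-9 11 33 4.7
-8 11 30 4.7
-7 10 27 4.8
-6 9 24 4.3
-5 8 21 3.9
-4 7 18 3.9
-3 6 15 3.7
-3 5 12 3.2
-2 4 9 2.6
-2 3 6 2.3
-2 2 3 1.6
-1 1 0 1.0
```

```bash
python3 -m crank '{"offset":[[0.2,0,-0.25],[0.5,0,-0.6],[0.84,0,-1],[0.84,0,-1],[0.84,0,-1],[0.84,0,-1],[0.84,0,-1]],"delta_rot":[[0,0,0],[0,0,0],[0,0,0],[0,-0.2,0],[0,-0.4,0],[0,-0.6,0],[0,-0.73,0]],"grip":[0,0,0,0,0,0,0]}'
python3 -c "
from h import *
st()"
```

```text
t: 7.4
ee_pos: [0.5836, -0.0801, 0.1726]
ee_rot: [-2.855, -1.186, -0.175]
ft_force: [-0.1, -0.1, -2.8]
grip_width: 0.13
finger_force: 30.0
t 7.4 q [-0.22  0.23  2.02  0.14  0.82  0.47] p [ 0.5836 -0.0801  0.1726] F [-0.1 -0.1 -2.8] g 0.13 30.0
```

```bash
cat >> h.py <<'E'
YT=.073; GR=np.array([-.0112,0,.0157]); C=np.array([.042,0,.048])
def hang(cx,cz,al,gy=None,L=40,dgx=0.):
    """tool move that brings bracket's point C to groove (cx,gy,cz) mm with arm tipped up al deg"""
    gy=YT if gy is None else gy
    tip=R.from_euler('y',np.radians(al)); W=R.from_euler('z',GY)
    p=G+W.apply(np.array([cx/1e3+dgx,gy,cz/1e3])+tip.apply(GR-C)); print((cx,cz,al),end=' '); go(p,Rt(GY,L-al),True)
def where(L=40):
    s=get_state(); r=R.from_rotvec(s["ee_rot"]); W=R.from_euler('z',GY)
    rb=W.inv()*r*Rt(0,L).inv(); g=s["ee_pos"]-r.apply([0,0,.0188])
    c=W.inv().apply(g-G)-rb.apply(GR-C); print("C in groove mm",(c*1e3).round(1),"eul zyx",rb.as_euler('ZYX',degrees=True).round(1))
E
python3 - <<'E'
from h import *
where(); hang(-80,0,36)
E
```

```text
C in groove mm [-217.9 -155.6   24.3] eul zyx [-14.   33.   -0.1]
(-80, 0, 36) to [0.4695 0.1461 0.1514] off [ 0.638 -2.004  0.253] rot [ 0.032 -0.065 -0.308] full rows ~ 4.1
```

```bash
python3 -m crank '{"offset":[[0.1,-0.3,0],[0.2,-0.6,0],[0.35,-1,0.1],[0.35,-1,0.1],[0.35,-1,0.1]],"delta_rot":[[0,0,0],[0,0,0],[0,0,-0.1],[0,0,-0.2],[0.03,-0.06,-0.31]],"grip":[0,0,0,0,0]}'
python3 - <<'E'
from h import *
where(); hang(-80,0,36)
E
```

```text
t: 8.02
ee_pos: [0.5275, 0.0355, 0.1651]
ee_rot: [-2.695, -1.535, -0.103]
ft_force: [0.8, -0.4, -1.5]
grip_width: 0.133
finger_force: 30.0
C in groove mm [-145.2  -33.4   14.1] eul zyx [ 0.2 35.6  0. ]
(-80, 0, 36) to [0.4695 0.1461 0.1514] off [ 0.536 -0.887  0.155] rot [-0.    -0.009  0.005] full rows ~ 2.0
```

```bash
python3 -m crank '{"offset":[[0.15,-0.3,0.1],[0.35,-0.6,0.15],[0.54,-0.89,0.16],[0.54,-0.89,0.16],[0.54,-0.89,0.16]],"delta_rot":[[0,0,0],[0,0,0],[0,0,0],[0,0,0],[0,0,0]],"grip":[0,0,0,0,0]}'
python3 - <<'E'
from h import *
st();where(); hang(-40,-6,36);hang(-24,1,40)
a=cv2.resize(capture("scene")[155:245,230:370],(400,257*1),interpolation=cv2.INTER_CUBIC)
a=cv2.resize(capture("scene")[150:270,230:370],(700,600),interpolation=cv2.INTER_CUBIC)
b=cv2.resize(capture("top")[190:310,170:330],(800,600),interpolation=cv2.INTER_CUBIC)
cv2.imwrite("pics/s4.png",a[:,:,::-1]);cv2.imwrite("pics/t4.png",b[:,:,::-1])
E
```

```text
t: 8.65
ee_pos: [0.4711, 0.1464, 0.1512]
ee_rot: [-2.698, -1.531, -0.106]
ft_force: [-0.3, 0.0, -0.8]
grip_width: 0.131
finger_force: 30.0
t 8.65 q [0.22 0.12 2.21 0.08 0.76 0.71] p [0.4711 0.1464 0.1512] F [-0.3  0.  -0.8] g 0.131 30.0
C in groove mm [-79.   71.9   0.3] eul zyx [ 0.  35.5 -0.1]
(-40, -6, 36) to [0.49   0.1804 0.1454] off [ 0.319 -0.01   0.073] rot [ 0.002 -0.01   0.002] full rows ~ 0.6
(-24, 1, 40) to [0.4978 0.1935 0.1567] off [ 0.453 -0.01  -0.011] rot [ 0.002 -0.099  0.002] full rows ~ 0.9
```

View pics/s4.png

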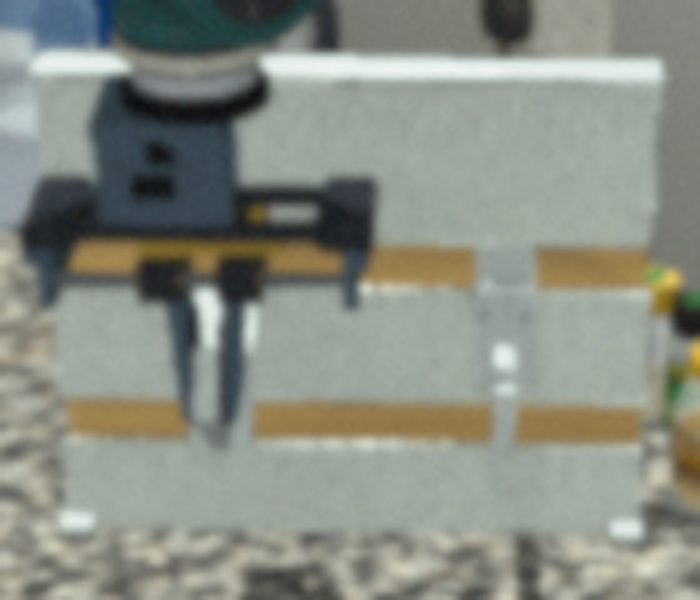

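View pics/t4.png

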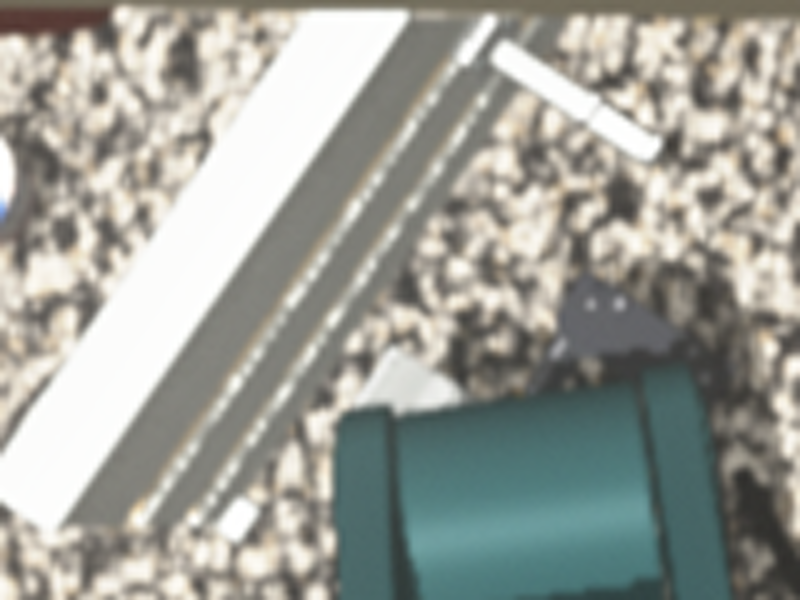

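```bash
python3 - <<'E'
from h import *
s=get_state(); r=R.from_rotvec(s["ee_rot"]); rb=r*Rt(0,40).inv(); g=s["ee_pos"]-r.apply([0,0,.0188])
f=lambda l:(proj("top",g+rb.apply(np.array(l)-GR))[0]-[170,190])*5
for l in([.0535,.018,.083],[.0535,-.018,.083],[.0495,-.018,.083],[.0495,.018,.083],[.042,-.018,.052]): print(l,f(l).round(0))
W=R.from_euler('z',GY)
h=lambda l:(proj("top",G+W.apply(np.array(l)))[0]-[170,190])*5
print("ledge",h([0,.18,0]),h([0,-.05,0]),"topfront",h([0,.18,.133]),h([0,0,.133]),"hung lip corners",h([-.042-.053,-.087-.006,-.022]),h([-.095,-.081,-.022]))
E
```

```text
[0.0535, 0.018, 0.083] [346. 412.]
[0.0535, -0.018, 0.083] [391. 344.]
[0.0495, -0.018, 0.083] [396. 347.]
[0.0495, 0.018, 0.083] [351. 416.]
[0.042, -0.018, 0.052] [448. 379.]
ledge [151.23894996 525.41515833] [431.97843434  99.66953992] topfront [ 64.07459242 527.1405796 ] [317.72212677 144.72217279] hung lip corners [658.87459394 139.12380953] [644.98665416 160.56110302]
```

```bash
python3 - <<'E'
from h import *; from plan import clear
wp=[(-40,-5,38),(-27,0,42),(-22,3,42),(-15,10,42),(-11,11,36),(-8,11,30)]
p=(-79,0,36)
for w in wp:
    print(round(min(clear(*(np.array(p)+(np.array(w)-p)*k)[:2],np.radians((p[2]+(w[2]-p[2])*k))) for k in np.linspace(0,1,8)),1),end=' ');hang(*w);p=w
E
```

```text
15.6 (-40, -5, 38) to [0.4898 0.18   0.1485] off [ 0.32  -0.015  0.047] rot [ 0.002 -0.055 -0.   ] full rows ~ 0.6
7.0 (-27, 0, 42) to [0.4961 0.1906 0.1578] off [ 0.429 -0.015 -0.022] rot [ 0.002 -0.144 -0.   ] full rows ~ 0.8
4.5 (-22, 3, 42) to [0.4987 0.1949 0.1608] off [ 0.472 -0.015 -0.044] rot [ 0.002 -0.144 -0.   ] full rows ~ 0.9
4.2 (-15, 10, 42) to [0.5023 0.2009 0.1678] off [ 0.535 -0.015 -0.097] rot [ 0.002 -0.144 -0.   ] full rows ~ 1.0
4.5 (-11, 11, 36) to [0.5049 0.2053 0.1624] off [ 0.574 -0.015 -0.049] rot [ 0.002 -0.01  -0.   ] full rows ~ 1.1
4.5 (-8, 11, 30) to [0.5074 0.2094 0.1561] off [ 0.609 -0.015  0.006] rot [ 0.002  0.123 -0.   ] full rows ~ 1.2
```

```bash
python3 -m crank '{"offset":[[0.16,-0.015,0.02],[0.32,-0.015,0.045],[0.38,-0.015,0.01],[0.43,-0.015,-0.02],[0.45,-0.015,-0.035],[0.47,-0.015,-0.045],[0.47,-0.015,-0.045],[0.47,-0.015,-0.045]],"delta_rot":[[0,-0.02,0],[0,-0.055,0],[0,-0.1,0],[0,-0.145,0],[0,-0.145,0],[0,-0.145,0],[0,-0.145,0],[0,-0.145,0]],"grip":[0,0,0,0,0,0,0,0]}'
python3 - <<'E'
from h import *
st();where()
for w in[(-22,3,42),(-15,10,42),(-11,11,36),(-8,11,30),(-6.5,9.5,25.5),(-5,8,21)]:hang(*w)
E
```

```text
t: 9.8
ee_pos: [0.4981, 0.1951, 0.1609]
ee_rot: [2.716, 1.54, -0.047]
ft_force: [0.6, 0.9, -2.6]
grip_width: 0.13
finger_force: 30.0
t 9.8 q [ 0.34  0.21  2.08 -0.03  0.88  0.9 ] p [0.4981 0.1951 0.1609] F [ 0.6  0.9 -2.6] g 0.13 30.0
C in groove mm [-22.2  73.7   3. ] eul zyx [-0.  42.  -0.1]
(-22, 3, 42) to [0.4987 0.1949 0.1608] off [0.002 0.005 0.001] rot [0.002 0.001 0.   ] full rows ~ 0.0
(-15, 10, 42) to [0.5023 0.2009 0.1678] off [ 0.058  0.005 -0.06 ] rot [0.002 0.001 0.   ] full rows ~ 0.2
(-11, 11, 36) to [0.5049 0.2053 0.1624] off [ 0.102  0.005 -0.016] rot [0.002 0.134 0.001] full rows ~ 0.6
(-8, 11, 30) to [0.5074 0.2094 0.1561] off [0.143 0.005 0.035] rot [0.002 0.268 0.001] full rows ~ 1.1
(-6.5, 9.5, 25.5) to [0.509  0.2122 0.15  ] off [0.172 0.005 0.084] rot [0.002 0.368 0.001] full rows ~ 1.5
(-5, 8, 21) to [0.5109 0.2152 0.1441] off [0.204 0.005 0.132] rot [0.001 0.468 0.001] full rows ~ 2.0
```

No contact. Continue in, raising, then swinging.

```bash
python3 -m crank '{"offset":[[0.03,0,-0.03],[0.06,0,-0.06],[0.06,0,-0.06],[0.08,0,-0.04],[0.1,0,-0.016],[0.12,0,0.01],[0.145,0,0.035],[0.17,0,0.085],[0.2,0,0.13],[0.2,0,0.13],[0.2,0,0.13]],"delta_rot":[[0,0,0],[0,0,0],[0,0,0],[0,0.07,0],[0,0.135,0],[0,0.2,0],[0,0.27,0],[0,0.37,0],[0,0.47,0],[0,0.47,0],[0,0.47,0]],"grip":[0,0,0,0,0,0,0,0,0,0,0]}'
python3 - <<'E'
from h import *
st();where()
for w in[(-4,6.5,16),(-3,5,12),(-2.5,4,9),(-2,3,6),(-1.5,2,3),(-1,1,0),(-1,0,0)]:hang(*w)
E
```

```text
t: 11.18
ee_pos: [0.5105, 0.2155, 0.1449]
ee_rot: [-2.564, -1.455, -0.431]
ft_force: [1.0, 0.1, -2.2]
grip_width: 0.132
finger_force: 30.0
t 11.18 q [0.25 0.17 2.2  0.44 0.58 0.44] p [0.5105 0.2155 0.1449] F [ 1.   0.1 -2.2] g 0.132 30.0
C in groove mm [-5.  73.5  8.8] eul zyx [ 0.  21.  -0.1]
(-4, 6.5, 16) to [0.5128 0.2184 0.1379] off [0.01  0.004 0.064] rot [0.001 0.11  0.002] full rows ~ 0.5
(-3, 5, 12) to [0.5146 0.2214 0.1329] off [0.024 0.004 0.114] rot [0.001 0.199 0.002] full rows ~ 0.8
(-2.5, 4, 9) to [0.5159 0.2236 0.1293] off [0.034 0.004 0.149] rot [0.001 0.266 0.002] full rows ~ 1.1
(-2, 3, 6) to [0.5172 0.2258 0.1259] off [0.045 0.004 0.183] rot [0.001 0.333 0.002] full rows ~ 1.4
(-1.5, 2, 3) to [0.5186 0.2282 0.1225] off [0.058 0.004 0.217] rot [0.001 0.399 0.002] full rows ~ 1.7
(-1, 1, 0) to [0.5201 0.2307 0.1193] off [0.072 0.003 0.25 ] rot [0.001 0.466 0.002] full rows ~ 2.0
(-1, 0, 0) to [0.5201 0.2307 0.1183] off [0.069 0.003 0.258] rot [0.001 0.466 0.002] full rows ~ 2.0
```

```bash
python3 -m crank '{"offset":[[0.01,0,0.065],[0.024,0,0.115],[0.034,0,0.15],[0.045,0,0.185],[0.045,0,0.185]],"delta_rot":[[0,0.11,0],[0,0.2,0],[0,0.265,0],[0,0.33,0],[0,0.33,0]],"grip":[0,0,0,0,0]}'
python3 - <<'E'
from h import *
st();where()
for w in[(-1.5,2,3),(-1,1,0),(-1,0,0),(-1,-1,0)]:hang(*w)
E
```

```text
t: 11.8
ee_pos: [0.5164, 0.2262, 0.1251]
ee_rot: [-2.399, -1.361, -0.731]
ft_force: [-0.3, -0.2, -1.7]
grip_width: 0.13
finger_force: 30.0
t 11.8 q [ 0.17  0.22  2.28  1.11  0.49 -0.26] p [0.5164 0.2262 0.1251] F [-0.3 -0.2 -1.7] g 0.13 30.0
C in groove mm [-2.  73.9  2.1] eul zyx [ 0.1  6.1 -0. ]
(-1.5, 2, 3) to [0.5186 0.2282 0.1225] off [0.008 0.007 0.031] rot [-0.001  0.069  0.001] full rows ~ 0.3
(-1, 1, 0) to [0.5201 0.2307 0.1193] off [0.013 0.007 0.067] rot [-0.001  0.136  0.001] full rows ~ 0.6
(-1, 0, 0) to [0.5201 0.2307 0.1183] off [0.008 0.007 0.074] rot [-0.001  0.136  0.001] full rows ~ 0.6
(-1, -1, 0) to [0.5201 0.2307 0.1173] off [0.004 0.007 0.081] rot [-0.001  0.136  0.001] full rows ~ 0.6
```

```bash
python3 -m crank '{"offset":[[0.008,0,0.03],[0.013,0,0.067],[0.01,0,0.072],[0.008,0,0.076],[0.008,0,0.076]],"delta_rot":[[0,0.07,0],[0,0.136,0],[0,0.136,0],[0,0.136,0],[0,0.136,0]],"grip":[0,0,0,0,0]}'
python3 - <<'E'
from h import *
st();where(); hang(0,-.5,0)
a=cv2.resize(capture("scene")[150:270,230:370],(700,600),interpolation=cv2.INTER_CUBIC)
cv2.imwrite("pics/s5.png",a[:,:,::-1])
E
```

```text
t: 12.42
ee_pos: [0.52, 0.2314, 0.1188]
ee_rot: [-2.323, -1.32, -0.848]
ft_force: [-0.7, 0.7, -2.2]
grip_width: 0.128
finger_force: 30.0
t 12.43 q [ 0.14  0.26  2.3   1.4   0.53 -0.57] p [0.52   0.2314 0.1188] F [-0.7  0.7 -2.2] g 0.128 30.0
C in groove mm [-0.5 73.7  0.5] eul zyx [ 0.1 -0.1 -0.1]
(0, -0.5, 0) to [0.5206 0.2315 0.1178] off [-0.002  0.004  0.009] rot [ 0.001 -0.001  0.003] full rows ~ 0.0
```

```bash
python3 -m crank '{"offset":[[-0.004,0,0.005],[-0.008,0,0.01],[-0.008,0,0.01]],"delta_rot":[[0,0,0],[0,0,0],[0,0,0]],"grip":[0,0,0]}'
python3 -c "
from h import *
st();where()"
```

```text
t: 12.85
ee_pos: [0.5201, 0.2316, 0.1175]
ee_rot: [-2.322, -1.319, -0.85]
ft_force: [-1.1, 2.3, 5.8]
grip_width: 0.13
finger_force: 30.0
t 12.85 q [ 0.14  0.26  2.3   1.41  0.53 -0.58] p [0.5201 0.2316 0.1175] F [-1.1  2.3  5.8] g 0.13 30.0
C in groove mm [-0.3 73.6 -0.7] eul zyx [ 0.1 -0.2 -0.1]
```

```bash
python3 -m crank '{"offset":[[0,0,0],[0,0,0],[0,0,0],[0,0,0],[0,0,-0.2],[0,0,-0.5],[0,0,-0.9],[0,0,-0.9]],"delta_rot":[[0,0,0],[0,0,0],[0,0,0],[0,0,0],[0,0,0],[0,0,0],[0,0,0],[0,0,0]],"grip":[0.6,0.6,0.6,0.6,0.6,0.6,0.6,0.6]}'
python3 - <<'E'
from h import *
st()
a=cv2.resize(capture("scene")[150:270,230:370],(400,343),interpolation=cv2.INTER_CUBIC)
b=cv2.resize(capture("top")[190:310,170:330],(400,300),interpolation=cv2.INTER_CUBIC)
cv2.imwrite("pics/st6.png",np.hstack([a[:300],b])[:,:,::-1])
for z in (.2,): print(back("scene",[[403,264]],.109))
E
```

```text
t: 13.85
ee_pos: [0.4846, 0.1705, 0.2018]
ee_rot: [-2.324, -1.319, -0.854]
ft_force: [1.2, -0.3, -0.2]
grip_width: 0.602
finger_force: 0.0
t 13.85 q [-0.    0.01  2.36  1.08  0.68 -0.31] p [0.4846 0.1705 0.2018] F [ 1.2 -0.3 -0.2] g 0.602 0.0
[[ 0.71378752 -0.11627662  0.109     ]]
```

View pics/st6.png

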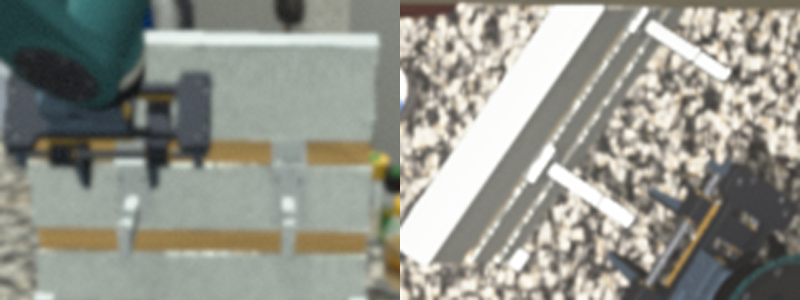

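```bash
cat >> h.py <<'E'
RC=np.array([.5787,-.3368,.012]); RY=np.radians(11.2)
def Rr(yaw,lean):
    t=np.radians(lean); return R.from_euler('z',yaw)*R.from_matrix([[0,np.cos(t),np.sin(t)],[1,0,0],[0,np.sin(t),-np.cos(t)]])
E
python3 - <<'E'
from h import *
go(RC+[0,0,.12],Rr(RY,0),True); go([.49,0,.2],Rr(RY,0),True)
E
```

```text
to [ 0.5787 -0.3368  0.1132] off [-2.937  2.851 -1.525] rot [ 0.33  -0.849 -0.896] full rows ~ 8.4
to [0.49   0.     0.1812] off [-1.018  0.775 -0.655] rot [ 0.33  -0.849 -0.896] full rows ~ 5.4
```

```bash
python3 -m crank '{"offset":[[-0.2,0.1,-0.4],[-0.4,0.3,-0.7],[-0.7,0.5,-0.7],[-1,0.78,-0.65],[-1,0.78,-0.65],[-1,0.78,-0.65],[-1,0.78,-0.65]],"delta_rot":[[0,0,0],[0.05,-0.15,-0.15],[0.1,-0.3,-0.3],[0.2,-0.45,-0.45],[0.25,-0.6,-0.6],[0.3,-0.75,-0.75],[0.33,-0.85,-0.9]],"grip":[0.6,0.6,0.6,0.6,0.6,0.6,0.6]}'
python3 - <<'E'
from h import *
st();go(RC+[0,0,.12],Rr(RY,0),True)
E
```

```text
t: 14.82
ee_pos: [0.4917, 0.0027, 0.1805]
ee_rot: [1.982, 2.437, -0.007]
ft_force: [-0.3, -0.7, 0.2]
grip_width: 0.602
finger_force: 0.0
t 14.82 q [-0.04  0.1   2.17 -0.    0.88 -0.24] p [0.4917 0.0027 0.1805] F [-0.3 -0.7  0.2] g 0.602 0.0
to [ 0.5787 -0.3368  0.1132] off [-2.916  0.136  0.569] rot [-0.004  0.004  0.012] full rows ~ 5.7
```

```bash
for i in 1 2; do python3 -m crank '{"offset":[[-0.4,0,0],[-0.8,0,0],[-1,0.05,0],[-1,0.05,0]],"delta_rot":[[0,0,0],[0,0,0],[0,0,0],[0,0,0]],"grip":[0.6,0.6,0.6,0.6]}' | head -2; done
python3 - <<'E'
from h import *
st();go(RC+[0,0,.12],Rr(RY,0),True);go(RC+[0,0,.010],Rr(RY,0),True)
E
```

```text
t: 15.32
ee_pos: [0.5214, -0.1151, 0.181]
t: 15.82
ee_pos: [0.5511, -0.2311, 0.1817]
t 15.82 q [-0.44  0.26  1.96 -0.    0.92 -0.63] p [ 0.5511 -0.2311  0.1817] F [-0.8  0.3 -0.4] g 0.606 0.0
to [ 0.5787 -0.3368  0.1132] off [-0.909  0.052  0.571] rot [-0.001  0.001  0.004] full rows ~ 2.1
to [ 0.5787 -0.3368  0.0032] off [-0.908  0.053  1.488] rot [-0.001  0.001  0.004] full rows ~ 3.3
```

```bash
python3 -m crank '{"offset":[[-0.4,0,0.2],[-0.9,0.05,0.5],[-0.91,0.05,0.8],[-0.91,0.05,1],[-0.91,0.05,1]],"delta_rot":[[0,0,0],[0,0,0],[0,0,0],[0,0,0],[0,0,0]],"grip":[0.6,0.6,0.6,0.6,0.6]}'
python3 - <<'E'
from h import *
st();go(RC+[0,0,.010],Rr(RY,0),True)
E
```

```text
t: 16.45
ee_pos: [0.5771, -0.335, 0.0608]
ee_rot: [-1.986, -2.43, 0.002]
ft_force: [0.4, 0.1, 0.6]
grip_width: 0.599
finger_force: 0.0
t 16.45 q [-0.56  0.53  1.84 -0.    0.77 -0.76] p [ 0.5771 -0.335   0.0608] F [0.4 0.1 0.6] g 0.599 0.0
to [ 0.5787 -0.3368  0.0032] off [-0.018  0.012  0.48 ] rot [-0.004 -0.002  0.006] full rows ~ 0.9
```

```bash
python3 -m crank '{"offset":[[-0.018,0.012,0.25],[-0.018,0.012,0.47],[-0.018,0.012,0.47],[-0.018,0.012,0.47],[-0.018,0.012,0.47],[-0.018,0.012,0.47],[-0.018,0.012,0.47],[-0.018,0.012,0.47],[-0.018,0.012,0.47],[-0.018,0.012,0.47]],"delta_rot":[[0,0,0],[0,0,0],[0,0,0],[0,0,0],[0,0,0],[0,0,0],[0,0,0],[0,0,0],[0,0,0],[0,0,0]],"grip":[0.6,0.6,0.6,0,0,0,0,0,0,0]}'
python3 - <<'E'
from h import *
st()
E
```

```text
t: 17.7
ee_pos: [0.5802, -0.3393, 0.0065]
ee_rot: [1.989, 2.431, -0.002]
ft_force: [-1.9, 1.7, 6.9]
grip_width: 0.216
finger_force: 30.0
t 17.7 q [-0.56  0.62  1.83 -0.    0.69 -0.76] p [ 0.5802 -0.3393  0.0065] F [-1.9  1.7  6.9] g 0.216 30.0
```

```bash
python3 -m crank '{"offset":[[0,0,-0.2],[0,0,-0.5],[0,0,-1],[0,0,-1],[0,0,-1]],"delta_rot":[[0,0,0],[0,0,0],[0,0,0],[0,0,0],[0,0,0]],"grip":[0,0,0,0,0]}'
cat >> h.py <<'E'
RG=np.array([0,0,.0133])  # grasp point from rail centre
def lay(x,y,z,lean=15):
    W=R.from_euler('z',GY); T=R.from_euler('y',-np.radians(lean))
    print((x,y,z,lean),end=' '); go(G+W.apply(np.array([x,y,z])/1e3+T.apply(RG)),Rr(GY,lean),True)
def wrail():
    s=get_state(); r=R.from_rotvec(s["ee_rot"]); W=R.from_euler('z',GY); rb=W.inv()*r*Rr(0,0).inv()
    print("rail mm",((W.inv().apply(s["ee_pos"]-r.apply([0,0,.0188])-G)-rb.apply(RG))*1e3).round(1),rb.as_euler('ZYX',degrees=True).round(1))
E
python3 - <<'E'
from h import *
st();wrail();lay(-160,-7,60); go([.53,-.1,.26])
E
```

```text
t: 18.32
ee_pos: [0.5797, -0.339, 0.1265]
ee_rot: [1.989, 2.43, -0.002]
ft_force: [0.1, 0.5, -3.0]
grip_width: 0.217
finger_force: 30.0
t 18.32 q [-0.56  0.44  1.83 -0.    0.87 -0.76] p [ 0.5797 -0.339   0.1265] F [ 0.1  0.5 -3. ] g 0.217 30.0
rail mm [-500.2 -270.8  -33. ] [-47.7   0.   -0.1]
(-160, -7, 60, 15) to [0.5289 0.0897 0.2197] off [ 3.584  0.292 -0.782] rot [-0.315  0.14  -1.053] full rows ~ 7.1
to [ 0.53 -0.1   0.26] off [ 2.032 -0.012 -1.115] rot [0. 0. 0.] full rows ~ 4.5
```

```bash
python3 -m crank '{"offset":[[0.2,0,-0.4],[0.5,0,-0.8],[1,0.05,-0.9],[1,0.05,-0.9],[1,0.05,-0.9]],"delta_rot":[[0,0,0],[0,0,0],[0,0,-0.1],[0,0,-0.2],[0,0,-0.3]],"grip":[0,0,0,0,0]}' | head -2
python3 - <<'E'
from h import *
st();wrail();lay(-160,-7,60)
E
```

```text
t: 18.95
ee_pos: [0.5614, -0.2191, 0.2328]
t 18.95 q [-0.41  0.21  1.92 -0.    1.01 -0.85] p [ 0.5614 -0.2191  0.2328] F [ 0.5 -0.7 -1.6] g 0.218 30.0
rail mm [-406.8 -193.5   73.3] [-34.    0.1   0. ]
(-160, -7, 60, 15) to [0.5289 0.0897 0.2197] off [2.444 0.848 0.108] rot [-0.326  0.097 -0.751] full rows ~ 5.0
```

```bash
python3 -m crank '{"offset":[[0.4,0.1,0],[0.8,0.3,0],[1,0.35,0],[1,0.35,0],[1,0.35,0]],"delta_rot":[[0,0,-0.1],[0,0,-0.25],[-0.1,0,-0.45],[-0.2,0.05,-0.6],[-0.33,0.1,-0.75]],"grip":[0,0,0,0,0]}' | head -2
python3 - <<'E'
from h import *
st();wrail();lay(-160,-7,60)
E
```

```text
t: 19.58
ee_pos: [0.549, -0.0926, 0.2327]
t 19.57 q [-0.34  0.11  2.06  0.33  0.94 -1.56] p [ 0.549  -0.0926  0.2327] F [-0.5  0.8 -1.1] g 0.214 30.0
rail mm [-306.  -117.9   73. ] [  0.1 -15.4  -0. ]
(-160, -7, 60, 15) to [0.5289 0.0897 0.2197] off [0.922 1.146 0.428] rot [ 0.009 -0.     0.002] full rows ~ 2.9
```

```bash
python3 -m crank '{"offset":[[0.4,0.2,0.1],[0.7,0.5,0.25],[0.92,0.9,0.35],[0.92,1,0.38],[0.92,1,0.38],[0.92,1,0.38]],"delta_rot":[[0,0,0],[0,0,0],[0,0,0],[0,0,0],[0.009,0,0],[0.009,0,0]],"grip":[0,0,0,0,0,0]}'
python3 - <<'E'
from h import *
st();wrail();lay(-90,-7,25);lay(-76,-7,25);lay(-76,-7,0);lay(-76,-7,-18)
a=cv2.resize(capture("scene")[130:280,220:420],(800,600),interpolation=cv2.INTER_CUBIC)
cv2.imwrite("pics/s7.png",a[:,:,::-1])
E
```

```text
t: 20.32
ee_pos: [0.521, 0.072, 0.2206]
ee_rot: [0.819, 2.937, 0.381]
ft_force: [-0.3, -0.5, -1.5]
grip_width: 0.219
finger_force: 30.0
t 20.32 q [-0.02  0.04  2.16  0.3   0.84 -1.24] p [0.521  0.072  0.2206] F [-0.3 -0.5 -1.5] g 0.219 30.0
rail mm [-179.2   -9.3   60.9] [ -0.2 -14.8  -0. ]
(-90, -7, 25, 15) to [0.5649 0.1497 0.1847] off [0.023 0.643 0.479] rot [-0.005  0.002 -0.005] full rows ~ 1.5
(-76, -7, 25, 15) to [0.5721 0.1617 0.1847] off [0.023 0.755 0.508] rot [-0.005  0.002 -0.005] full rows ~ 1.7
(-76, -7, 0, 15) to [0.5721 0.1617 0.1597] off [0.023 0.702 0.71 ] rot [-0.005  0.002 -0.005] full rows ~ 1.9
(-76, -7, -18, 15) to [0.5721 0.1617 0.1417] off [0.023 0.664 0.855] rot [-0.005  0.002 -0.005] full rows ~ 2.1
```

```bash
python3 -m crank '{"offset":[[0.02,0.3,0.2],[0.02,0.6,0.45],[0.02,0.755,0.51],[0.02,0.755,0.51],[0.02,0.73,0.6],[0.02,0.7,0.71],[0.02,0.7,0.71]],"delta_rot":[[0,0,0],[0,0,0],[0,0,0],[0,0,0],[0,0,0],[0,0,0],[0,0,0]],"grip":[0,0,0,0,0,0,0]}'
python3 - <<'E'
from h import *
st();wrail();lay(-76,-7,-18);lay(-76,-7,-20.5)
a=cv2.resize(capture("scene")[140:270,225:375],(420,364),interpolation=cv2.INTER_CUBIC)
b=cv2.resize(capture("top")[185:285,200:300],(364,364),interpolation=cv2.INTER_CUBIC)
cv2.imwrite("pics/st8.png",np.hstack([a,b])[:,:,::-1])
E
```

```text
t: 21.25
ee_pos: [0.5714, 0.1615, 0.1588]
ee_rot: [0.82, 2.937, 0.38]
ft_force: [0.9, 0.2, -0.1]
grip_width: 0.215
finger_force: 30.0
t 21.25 q [ 0.15  0.23  2.08  0.31  0.69 -1.11] p [0.5714 0.1615 0.1588] F [ 0.9  0.2 -0.1] g 0.215 30.0
rail mm [-76.5  -6.5  -0.9] [ -0.3 -14.7   0. ]
(-76, -7, -18, 15) to [0.5721 0.1617 0.1417] off [-0.004 -0.032  0.139] rot [-0.006  0.001 -0.006] full rows ~ 0.3
(-76, -7, -20.5, 15) to [0.5721 0.1617 0.1392] off [-0.004 -0.037  0.159] rot [-0.006  0.001 -0.006] full rows ~ 0.3
```

```bash
python3 -m crank '{"offset":[[0,-0.008,0.035],[0,-0.016,0.07],[0,-0.024,0.105],[0,-0.032,0.139],[0,-0.032,0.139]],"delta_rot":[[0,0,0],[0,0,0],[0,0,0],[0,0,0],[0,0,0]],"grip":[0,0,0,0,0]}'
python3 - <<'E'
from h import *
st();wrail();lay(-76,-7,-20.5)
E
```

```text
t: 21.98
ee_pos: [0.5725, 0.1627, 0.1426]
ee_rot: [0.818, 2.937, 0.381]
ft_force: [-0.2, -0.5, -1.7]
grip_width: 0.22
finger_force: 30.0
t 21.98 q [ 0.15  0.26  2.08  0.32  0.66 -1.12] p [0.5725 0.1627 0.1426] F [-0.2 -0.5 -1.7] g 0.22 30.0
rail mm [-74.9  -6.9 -17.1] [ -0.2 -14.8  -0. ]
(-76, -7, -20.5, 15) to [0.5721 0.1617 0.1392] off [-0.001 -0.016  0.026] rot [-0.005  0.002 -0.004] full rows ~ 0.1
```

```bash
python3 -m crank '{"offset":[[0,-0.008,0.01],[0,-0.014,0.02],[0,-0.014,0.02]],"delta_rot":[[0,0,0],[0,0,0],[0,0,0]],"grip":[0,0,0]}'
python3 - <<'E'
from h import *
st();wrail()
E
```

```text
t: 22.35
ee_pos: [0.5722, 0.1618, 0.1403]
ee_rot: [0.818, 2.936, 0.381]
ft_force: [-0.3, -0.0, -1.5]
grip_width: 0.215
finger_force: 30.0
t 22.35 q [ 0.15  0.26  2.08  0.33  0.66 -1.13] p [0.5722 0.1618 0.1403] F [-0.3 -0.  -1.5] g 0.215 30.0
rail mm [-75.8  -7.1 -19.4] [ -0.2 -14.8  -0.1]
```

```bash
python3 -m crank '{"offset":[[0,0,0],[0,0,0],[0,0,0],[0,0,0],[0,0,0],[0,0,0],[0,0,0]],"delta_rot":[[0,0,0],[0,0,0],[0,0,0],[0,0,0],[0,0,0],[0,0,0],[0,0,0]],"grip":[0.3,0.4,0.5,0.6,0.6,0.6,0.6]}'
python3 -m crank '{"offset":[[0,0,-0.1],[0,0,-0.25],[0,0,-0.5],[0,-0.1,-0.9],[0,-0.4,-1],[0,-0.9,-1],[0,-0.9,-1]],"delta_rot":[[0,0,0],[0,0,0],[0,0,0],[0,0,0],[0,0,0],[0,0,0],[0,0,0]],"grip":[0.6,0.6,0.6,0.6,0.6,0.6,0.6]}'
python3 - <<'E'
from h import *
st()
a=cv2.resize(capture("scene")[150:270,230:370],(420,360),interpolation=cv2.INTER_CUBIC)
b=cv2.resize(capture("top")[190:280,205:300],(380,360),interpolation=cv2.INTER_CUBIC)
cv2.imwrite("pics/st9.png",np.hstack([a,b])[:,:,::-1])
W=R.from_euler('z',GY)
for c,o,k in(("scene",[230,150],3),("top",[205,190],4)):
    for y in(-.127,.113): print(c,[((proj(c,G+W.apply([x,y,-.010]))[0]-o)*k+([420,0] if c=="top" else [0,0])).round(0) for x in(-.085,-.065)])
E
```

```text
t: 23.22
ee_pos: [0.5722, 0.1618, 0.1403]
ee_rot: [0.818, 2.936, 0.381]
ft_force: [-0.6, 0.0, -0.8]
grip_width: 0.598
finger_force: 0.0
t: 24.1
ee_pos: [0.5005, 0.044, 0.229]
ee_rot: [0.822, 2.935, 0.381]
ft_force: [-0.4, -0.1, -0.1]
grip_width: 0.598
finger_force: 0.0
t 24.1 q [-0.08 -0.01  2.19  0.3   0.87 -1.29] p [0.5005 0.044  0.229 ] F [-0.4 -0.1 -0.1] g 0.598 0.0
scene [array([342., 218.]), array([341., 209.])]
scene [array([ 87., 216.]), array([ 90., 208.])]
top [array([823.,  50.]), array([794.,  32.])]
top [array([596., 401.]), array([566., 382.])]
```

View pics/st9.png

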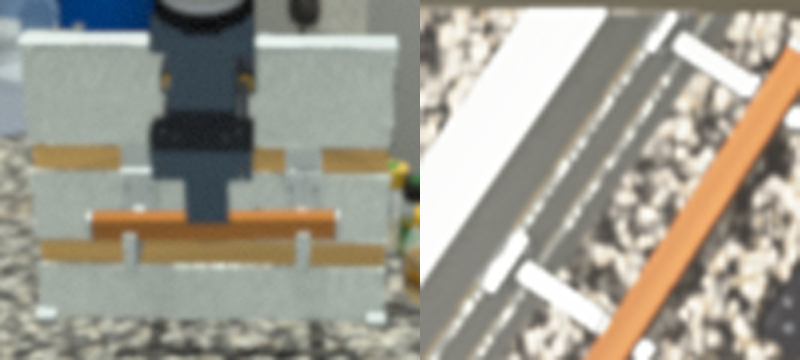

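```bash
python3 -c "
from cell import *
print(job_done())"
```

```text
the job is handed in; nothing more can be done
None
```

I hung the bracket in the upper groove, about 16 cm left of the fixed one, laid the rail in both cradles with its ends past the brackets, and handed the job in at about 24 s. The tub, jar and tin were not touched, and the last pictures showed bracket and rail in place; the judge gave no result.

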